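# Four clicks up on the nib grinder's speed dial, then start

## Robot

A 6-joint arm with a two-finger parallel gripper is mounted at the origin on the work surface. World frame = base frame: x ahead of the robot, y to its left, z up, the work surface at z = 0. Lengths are in mm, angles in rad, forces in N, time in s.
With the tool pointing down it reaches from about 350 to 975 mm from the base axis. Payload 4.9 kg.
Tool frame: the origin (TCP) lies at the very end of the fingers, on their centre line; the grasp point (between the pads) lies 19 mm behind it; z points along the fingers, y is the line along which they close (so a half turn about z gives the same grasp; the last joint's range is limited). The gripper opens to 85 mm and grips with 20 to 120 N. Pads are 22 mm wide; open, the fingers measure 114 mm over their backs; the gripper's body (76 mm by 85 mm) begins 54 mm behind the grasp point. The pads swing forward as they close: fully open they stand 13 mm farther back than shut.
Start: joints at [1.087, 0.053, 1.613, -0, 1.476, -0.119], TCP at [222.965, 583.856, 231.304] pointing down, gripper open.
Joint ranges: [-3.01, 3.01], [-1.01, 2.22], [0.06, 2.58], [-1.02, 4.17], [0.09, 2.62], [-3.14, 3.14]. Speed limits (rad/s): [2.57, 2.57, 3.14, 3.14, 3.14, 3.14].

## Interface

Orientations are given as [roll, pitch, yaw] about the fixed x, y, z axes, in that order (R = Rz(yaw) Ry(pitch) Rx(roll)).
In Python, from station import manip gives the robot as it stands.
- The arm moves only by the tool drive_tool, never from a script. Its argument "rows" is a list of rows, each a list of 4 numbers: the shift along the world's x, y, z in mm, then the turn about the world's z in degrees. A call has exactly 10 rows; each row is the pose to reach, as a shift and turn from the pose commanded when the call began; what a row does not reach only later rows make up. A row lasts 1/8 s, in which the tool goes at most 62.5 mm and 10.7 degrees, less where a joint would pass 70% of its speed; a pose out of reach is approached as far as the arm can. A call with a gripper value outside its range is refused whole. "fingers" is the opening in per cent of the stroke, from 0 (shut) to 100 (fully open), set as the call begins (left out, the last holds). The fingers move at their own pace and stop on an object; "grip_force" is the grip in N (left out, the last holds). Time passes only in rows, so rows that repeat a pose let the fingers close, or fill a call up. It gives the time, the measured TCP pose, the force, the opening and the grip force at its end, in the units of the state.
- manip.observe(): the state, without advancing time (a new reading comes with each control period).
- manip.get_image(name): name is "scene" or "top" or "wrist"; returns the picture (480x640x3 uint8, blue, green, red); there is no depth.
- manip.camera_model(name): a dict with "fx", "fy", "cx", "cy" (pixels), "rvec" (rotation vector, rad) and "tvec" (3), from world to camera coordinates, as OpenCV has them; the wrist camera has in their place "hand_eye" (4x4, takes a point from camera to tool coordinates, whose origin is the TCP and whose axes are the flange's). Camera axes: x right, y down, z forward; pixel columns grow to the right and rows downward; lengths in mm; the calibration is good to about 2 mm. A picture is of the moment at which its call begins: read the wrist's pose just before it. camera_model takes no time and is no camera call.
- manip.sign_off(): hands the job in; it is judged then, once.
The state is a dict: "time_s": time; "joint_positions": joint angles; "qd": joint speeds; "joint_efforts": joint torques, N m; "ee_pos": TCP position; "tcp_rot": TCP orientation; "wrist_force": force on the tool from outside, world axes, zero at the start; "torque": the same for the moment, N m; "finger_gap": finger opening in mm; "grasp_force": force on a finger pad.
Only numpy, scipy, OpenCV 4.12 (cv2) and the standard library are available. Lean on these libraries where they do the work, as an engineer would, in place of code of your own. Each camera call takes 0.05 s, during which the arm holds its last target. There are 200 camera calls.

## Task

The next nib needs a faster wheel: with a fingertip against the bar of the nib grinder's speed dial, push it round clockwise (seen from above) exactly four clicks from where it stands now, stopping on the fourth click without running past it. Then press the round start button in front of the dial fully in, let it spring back, and take the hand away. Only push and press: do not pinch the dial's bar between the fingers, and leave the pen, the ebonite blank and the ring gauge where they are.

Things in the scene. Friction and masses are not known exactly. Their poses are not given: they have to be found in the camera images.
- dial (a joint): speed dial's angle in rad, growing clockwise from above, between stops at 0 and 5.236. Eleven click positions 0.5236 (30 degrees) apart, first at 0, last at 5.236; it rests in one of them, at the start in the second to sixth. About 0.1 N m (6 to 10 N near the nose) takes it over a click; past half-way it jumps into the next position and stays. At 2.618 the nose points along the grinder's +x.
- dial_hub (a point): on the dial's axis, half-way up its bar. Dial: a low round dark grey skirt, diameter 64 mm, top 9 mm below this point (deck 15 mm below), and across it an upright black bar 18 mm high (9 mm below to 9 mm above this point), 12 mm thick, reaching 28 mm from the axis at its pointed nose (white index line on top) and 22 mm at its blunt tail.
- dial_nose (a point): the tip of the dial's pointed nose, half-way up the bar, 28 mm from the dial's axis; it turns with the dial.
- dial_face_left: ribbed grip face of the dial's bar, 36 mm long and 15 mm high, on the left side of the bar as one looks from the hub to the nose; origin at the middle of the face, 5 mm from the axis. Pushing on this face near the nose turns the dial clockwise.
- dial_face_right: the same grip face on the right side of the bar. Touching both faces at the same time counts as pinching.
- start (a joint): how far the start button is pressed, in m: 0 released, 0.006 fully in. It springs back; fully in takes about 5 N.
- start_top (a point): middle of the top of the start button, a round steel button of 24 mm diameter in a dark housing on the deck, 92 mm from the dial's axis towards the grinder's front; it is pressed straight down.
- grinder: nib grinder fixed to the desk; origin at the centre of its underside, x front to back, y to its left, z up. Grey base 190 (x) by 330 (y) mm, deck 51 mm high. Left half: motor and abrasive wheel, up to 155 mm high, nothing of it right of y = 0. Right half: control deck with dial (axis at x 30, y -85 mm) and start button (x -62, y -85 mm).
- pen_center (a point): centre of a clear acrylic pen with clip, 134 mm long, 15 mm thick, lying in front of the grinder; loose, to be left alone.
- blank_center (a point): centre of an orange ebonite blank, a rod of 20 mm diameter and 65 mm high standing upright right of the grinder; loose, to be left alone.
- gauge_center (a point): centre of a chrome ring gauge, 44 mm outside, 22 mm inside, 14 mm high, lying on a black granite plate (100 by 150 by 22 mm) behind the grinder; loose, to be left alone.

How it is judged (in metres and radians):
On the way, in this order (a step that is already met when the one before it is completed fails the run):
1. the dial stands in the fourth click clockwise from its start (distance of dial_nose from where it was at the start of the episode between 0.0457 and 0.0509 m and value of joint dial between 1.833 and 4.974 rad), for 0.2 s.
2. the start button is pressed fully in (value of joint start above 0.0048 m), for 0.04 s.
At the end, for the whole second after the job is handed in: The dial rests in the fourth click clockwise from where it began (within about a third of a click), the start button was then pressed at least 4.8 mm of its 6 mm and is out again, and pen, blank and ring gauge lie within 15 mm of where they were (all of step 1 and velocity of joint dial between -0.1 and 0.1 rad/s and value of joint start below 0.0012 m and distance of each of pen_center, blank_center, gauge_center from where it was at the start of the episode below 0.015 m); the robot touches nothing.
It fails at once if the dial is turned past the fourth click (more than 4.6 clicks from its start) (distance of dial_nose from where it was at the start of the episode above 0.0523 m).
It fails at once if the start button is pressed more than 3 mm while the dial is not in its fourth click (value of joint start above 0.003 m and not (distance of dial_nose from where it was at the start of the episode between 0.0457 and 0.0509 m and value of joint dial between 1.833 and 4.974 rad)).
It fails at once if the dial's bar is pinched: both its grip faces are touched at once (contact force between the fingers and dial_face_left above 0.5 N and contact force between the fingers and dial_face_right above 0.5 N).
It fails at once if the pen, the blank or the ring gauge is lifted, knocked over or shifted by more than 15 mm (distance of any of pen_center, blank_center, gauge_center from where it was at the start of the episode above 0.015 m).
It also fails if it takes over 58 s, if anything falls off the work surface, if the arm or the gripper's body presses on something with over 40 N, if the wrist force passes 120 N, or if a joint passes its speed limit or range.

## Working session

There is one attempt and no reset: what is moved stays moved. The work goes in short steps, Python scripts to look and compute and a tool call to move; the robot and the scene stay as the last step left them, time stands still between calls to the robot, and variables do not carry over. Pictures are saved under pics/ and viewed, at most 11 in all, crops included, and the job is handed in when it is done.

Besides the shell and the picture viewer there is one more tool, called after ">>>" as a command line: name --pt "numbers of a row" for each row, then --argument value for the rest. drive_tool: Moves the arm, as the interface text tells. Its arguments: {"type":"object","properties":{"rows":{"type":"array","items":{"type":"array","items":{"type":"number"}}},"fingers":{"type":"number"},"grip_force":{"type":"number"}},"required":["rows"]}

```bash
mkdir -p pics; python3 - <<'E'
from station import manip
import cv2
s=manip.observe();print(s)
for n in("scene","top"):
    cv2.imwrite(f"pics/{n}0.png",manip.get_image(n));print(n,manip.camera_model(n))
print(manip.camera_model("wrist"))
E
```

```text
{'time_s': 0.0, 'joint_positions': array([ 1.08700455e+00,  5.33606030e-02,  1.61429182e+00,  8.35834422e-06,
        1.47600401e+00, -1.19001960e-01]), 'qd': array([-0.00061051,  0.0017851 ,  0.00264638,  0.0004288 ,  0.00027308,
       -0.00069723]), 'joint_efforts': array([-3.61760496e-03, -3.93681121e+01, -3.70176959e+01, -4.32929937e-04,
        7.23779565e-03,  1.48106415e-05]), 'ee_pos': array([222.67732669, 583.31936146, 230.06200164]), 'tcp_rot': array([-3.13954445e+00, -2.53275329e-04,  2.77680177e+00]), 'wrist_force': array([ 0.26386754, -0.49317865,  0.48587592]), 'torque': array([ 0.01349193, -0.03491188, -0.01658337]), 'grasp_force': 0.0, 'finger_gap': 85.28637823356497}
scene {'fx': 486.4732116188977, 'fy': 486.4732116188977, 'cx': 323.0672890974835, 'cy': 239.54077196974552, 'rvec': array([ 1.5559939 ,  1.75516412, -0.91347016]), 'tvec': array([ 108.59005636, -270.29070096, 1345.89614766])}
top {'fx': 527.0520187504934, 'fy': 527.0520187504934, 'cx': 318.2800653901317, 'cy': 237.0167331507856, 'rvec': array([ 2.11816413, -2.14536414,  0.18398088]), 'tvec': array([-22.38198668, 602.0055387 , 809.80883297])}
{'fx': 396.65058756223334, 'fy': 396.65058756223334, 'cx': 316.36455901038397, 'cy': 235.1597681228838, 'hand_eye': array([[-1.50700689e-06, -9.66364879e-01, -2.57174884e-01,
         6.48606017e+01],
       [ 9.99999993e-01, -3.15676794e-05,  1.12759416e-04,
        -5.36200953e-01],
       [-1.17085154e-04, -2.57174882e-01,  9.66364872e-01,
        -1.43034542e+02],
       [ 0.00000000e+00,  0.00000000e+00,  0.00000000e+00,
         1.00000000e+00]])}
```

View pics/top0.png

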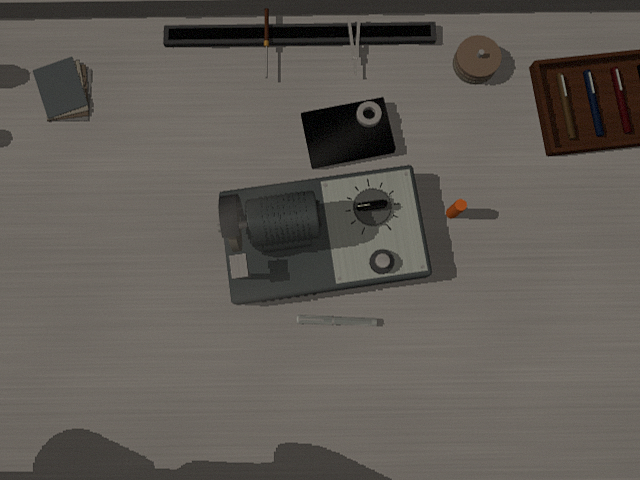

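View pics/scene0.png

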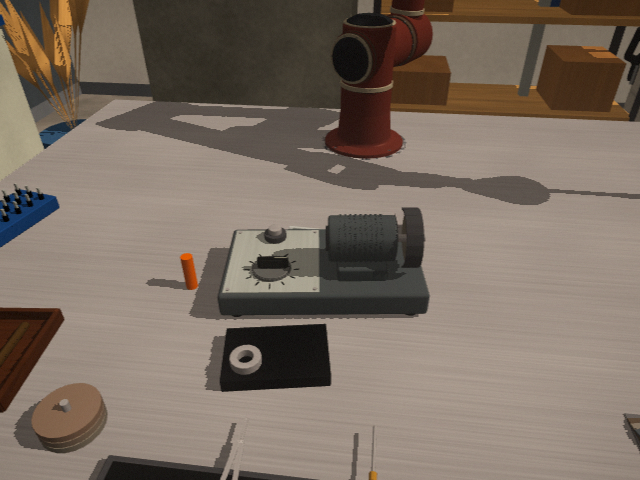

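Top view: the dial is at about (372,207), the button at (382,261), the pen at (340,320) and the blank at (457,208). The scene view confirms this layout. Next I'll zoom in on the dial for the nose direction.

```bash
cat > h.py <<'E'
import numpy as np, cv2
from station import manip
def ray(n,u,v,z,pose=None):
    m=manip.camera_model(n)
    d=np.array([(u-m['cx'])/m['fx'],(v-m['cy'])/m['fy'],1])
    if n=="wrist":
        p,r=pose; 
        from scipy.spatial.transform import Rotation as Ro
        R=Ro.from_euler('xyz',r).as_matrix(); H=m['hand_eye']
        c=R@H[:3,3]+p; d=R@H[:3,:3]@d
    else:
        R=cv2.Rodrigues(m['rvec'])[0]; c=-R.T@m['tvec']; d=R.T@d
    return c+d*(z-c[2])/d[2]
E
python3 - <<'E'
from h import *
for n,u,v,z in [("top",372,207,66),("top",382,261,63),("top",413,167,51),("top",430,274,51),("top",457,208,65),("scene",271,267,60),("scene",275,232,65)]:
    print(n,u,v,ray(n,u,v,z).round(1))
im=cv2.imread("pics/top0.png")[165:285,330:440]
cv2.imwrite("pics/c.png",cv2.convertScaleAbs(cv2.resize(im,None,fx=5,fy=5,interpolation=cv2.INTER_CUBIC),alpha=1.6))
E
```

```text
top 372 207 [ 647.6 -117.9   66. ]
top 382 261 [ 559.5 -131.5   63. ]
top 413 167 [ 718.8 -190.2   51. ]
top 430 274 [ 538.8 -209.9   51. ]
top 457 208 [ 644.3 -256.    65. ]
scene 271 267 [ 654.5 -116.1   60. ]
scene 275 232 [ 561.2 -128.1   65. ]
```

View pics/c.png

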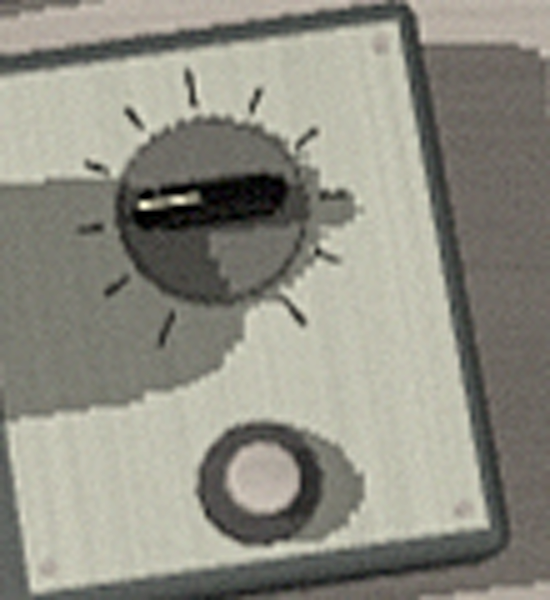

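The nose points along the grinder's +y, which is the third click (1.047 rad). The target is therefore 3.142 rad, and the grinder's yaw is about 6.5°. I'll shut the fingers, go above the dial and look from close by.

>>> drive_tool --pt "25 -45 10 3" --pt "50 -90 10 6" --pt "75 -140 10 9" --pt "100 -190 10 12" --pt "125 -240 10 15" --pt "150 -290 10 18" --pt "175 -340 10 21" --pt "200 -390 10 24" --pt "225 -440 10 27" --pt "250 -480 10 27" --fingers 0 --grip_force 20

```text
time_s: 1.35
ee_pos: [473.3, 101.9, 241.0]
tcp_rot: [3.142, -0.0, -3.036]
wrist_force: [0.7, 0.9, -0.3]
finger_gap: -0.1
grasp_force: 0.0
```

>>> drive_tool --pt "20 -40 0 0" --pt "40 -80 0 0" --pt "60 -120 0 0" --pt "80 -160 0 0" --pt "100 -195 -10 0" --pt "110 -215 -20 0" --pt "118 -225 -40 0" --pt "118 -225 -45 0" --pt "118 -225 -45 0" --pt "118 -225 -45 0"

```text
time_s: 2.6
ee_pos: [591.1, -120.4, 197.0]
tcp_rot: [-3.141, 0.001, -3.034]
wrist_force: [-0.4, -0.3, -0.5]
finger_gap: -0.1
grasp_force: 0.0
```

```bash
python3 - <<'E'
from h import *
s=manip.observe();print(s['ee_pos'],s['tcp_rot'],s['finger_gap'],s['joint_positions'])
cv2.imwrite("pics/w1.png",manip.get_image("wrist"))
E
```

```text
[ 591.09319742 -120.41815798  197.0417669 ] [-3.14123199e+00  1.00908962e-03 -3.03411287e+00] -0.08067494511094075 [-3.24331117e-01  2.39850831e-02  1.70015576e+00  9.59040134e-05
  1.41638441e+00 -2.00262175e+00]
```

View pics/w1.png

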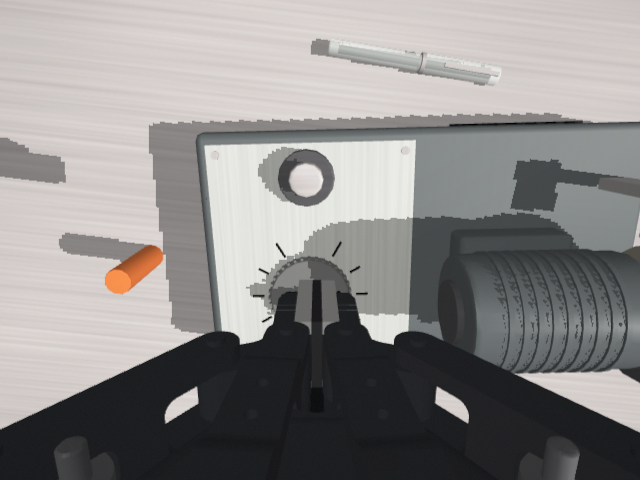

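The wrist view shows the fingers hiding the dial at about (310,280), with the button at (306,180). I'll move past the dial for a clear view.

>>> drive_tool --pt "30 0 0 0" --pt "60 0 0 0" --pt "90 0 0 0" --pt "110 0 0 0" --pt "110 0 0 0" --pt "110 0 0 0" --pt "110 0 0 0" --pt "110 0 0 0" --pt "110 0 0 0" --pt "110 0 0 0"

```text
time_s: 3.9
ee_pos: [700.9, -121.2, 196.4]
tcp_rot: [-3.142, 0.0, -3.035]
wrist_force: [0.3, -0.6, -0.5]
finger_gap: 0.0
grasp_force: 0.0
```

```bash
python3 - <<'E'
from h import *
s=manip.observe();print(s['ee_pos'],s['tcp_rot'])
im=manip.get_image("wrist");cv2.imwrite("pics/w2.png",im)
cv2.imwrite("pics/w2c.png",cv2.resize(im[20:300,180:480],None,fx=2,fy=2))
np.save("p2.npy",[s['ee_pos'],s['tcp_rot']])
E
```

```text
[ 700.85676821 -121.19969603  196.35086479] [-3.14155589e+00  2.24027746e-05 -3.03522020e+00]
```

View pics/w2c.png

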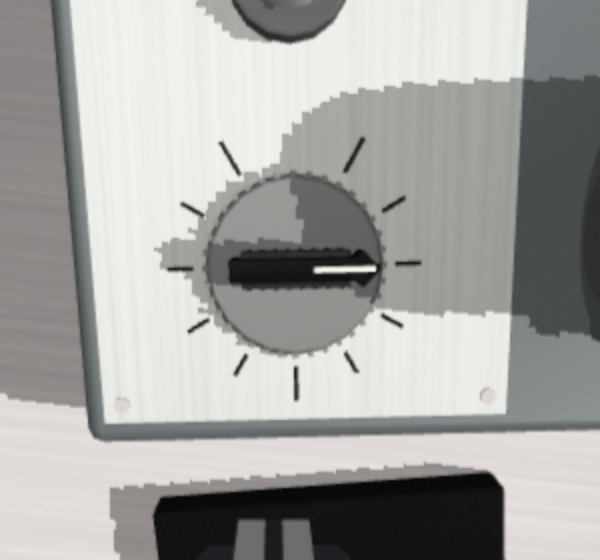

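Clear view of the dial: skirt centre at crop (295,264), nose tip (380,268), tail (230,271), deck screws (122,405) and (488,396).

```bash
python3 - <<'E'
from h import *
P=np.load("p2.npy")
f=lambda u,v,z: ray("wrist",180+u/2,20+v/2,z,P)
for n,u,v,z in [("skirt",295,264,57),("nose",380,268,75),("tail",230,271,75),("i0",313,270.5,75),("i1",377,268,75),("s1",122,405,51),("s2",488,396,51),("edgeL",207,264,57),("edgeR",382,264,57),("tickR",408,263,51),("tickD",296,383,51),("tickL",180,269,51)]: print(n,f(u,v,z).round(1))
a=f(488,396,51)-f(122,405,51);print(np.degrees(np.arctan2(-a[0],a[1])))
a=f(377,268,75)-f(313,270.5,75);print(np.degrees(np.arctan2(-a[0],a[1])))
im=cv2.imread("pics/w1.png");
E
```

```text
skirt [ 650.4 -119.2   57. ]
nose [647.8 -92.1  75. ]
tail [ 654.  -140.8   75. ]
i0 [ 650.9 -113.8   75. ]
i1 [647.9 -93.   75. ]
s1 [ 708.7 -177.4   51. ]
s2 [690.9 -42.2  51. ]
edgeL [ 653.6 -149.8   57. ]
edgeR [647.2 -89.1  57. ]
tickR [646.1 -79.1  51. ]
tickD [ 693.6 -113.8   51. ]
tickL [ 656.8 -159.7   51. ]
7.53421332796606
8.291647265398996
```

>>> drive_tool --pt "-30 8 0 -3" --pt "-60 16 0 -6" --pt "-78 20 0 -6" --pt "-78 20 0 -6" --pt "-78 20 -40 -6" --pt "-78 20 -80 -6" --pt "-78 20 -110 -6" --pt "-78 20 -125 -6" --pt "-78 20 -134 -6" --pt "-78 20 -134 -6"

```text
time_s: 5.2
ee_pos: [623.4, -101.3, 62.6]
tcp_rot: [-3.141, 0.0, -3.14]
wrist_force: [-0.1, 0.1, 0.5]
finger_gap: -0.0
grasp_force: 0.0
```

>>> drive_tool --pt "2 0.3 0 0" --pt "4 0.5 0 0" --pt "5 0.7 0 0" --pt "5 0.7 0 0" --pt "5 0.7 0 0" --pt "5 0.7 0 0" --pt "5 0.7 0 0" --pt "5 0.7 0 0" --pt "5 0.7 0 0" --pt "5 0.7 0 0"

```text
time_s: 6.45
ee_pos: [628.0, -100.5, 62.3]
tcp_rot: [3.142, -0.0, -3.14]
wrist_force: [0.3, 0.3, -0.1]
finger_gap: 0.2
grasp_force: 0.0
```

```bash
python3 - <<'E'
from h import *
s=manip.observe();print(s['ee_pos'],s['tcp_rot'],s['wrist_force'])
im=manip.get_image("wrist");cv2.imwrite("pics/w3.png",im)
E
```

```text
[ 627.96762358 -100.45750353   62.30849058] [ 3.14158830e+00 -7.94715824e-06 -3.13986125e+00] [ 0.31035166  0.32793145 -0.10129098]
```

View pics/w3.png

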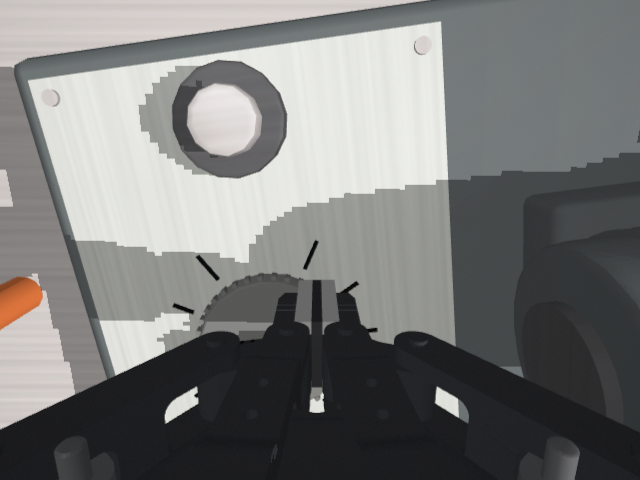

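The finger is down beside the skirt, on the near (left-face) side of the nose, and hasn't touched yet. I'll creep in until it does.

>>> drive_tool --pt "0.5 0 0 0" --pt "1 0.1 0 0" --pt "1.5 0.2 0 0" --pt "2 0.3 0 0" --pt "2.5 0.3 0 0" --pt "2.5 0.3 0 0" --pt "2.5 0.3 0 0" --pt "2.5 0.3 0 0" --pt "2.5 0.3 0 0" --pt "2.5 0.3 0 0"

```text
time_s: 7.75
ee_pos: [630.5, -100.2, 62.3]
tcp_rot: [-3.142, 0.0, -3.14]
wrist_force: [0.3, 0.3, 0.7]
finger_gap: -0.3
grasp_force: 0.0
```

>>> drive_tool --pt "0.3 0 0 0" --pt "0.6 0.1 0 0" --pt "0.9 0.1 0 0" --pt "1.2 0.1 0 0" --pt "1.5 0.2 0 0" --pt "1.5 0.2 0 0" --pt "1.5 0.2 0 0" --pt "1.5 0.2 0 0" --pt "1.5 0.2 0 0" --pt "1.5 0.2 0 0"

```text
time_s: 9.0
ee_pos: [631.9, -100.0, 62.2]
tcp_rot: [3.142, -0.0, -3.14]
wrist_force: [-2.1, -0.3, 0.4]
finger_gap: 0.1
grasp_force: 0.4
```

Contact, with 2.1 N of resistance. Now I'll work out the arc poses.

```bash
python3 - <<'E'
from h import *
H=np.array([651,-119.5]);psi=7.5
c=manip.observe()['ee_pos'][:2]
def ax(th):
    a=np.radians(90+psi-th);b=a-np.pi/2
    return np.array([np.cos(a),np.sin(a)]),np.array([np.cos(b),np.sin(b)])
n,p=ax(0);r=(c-H)@n;d=(H-c)@p;print(r,d)
for t in range(0,121,4):
    n,p=ax(t);q=H+r*n-d*p;print(t,(q-c).round(1))
E
```

```text
21.87031156388486 16.390311251779135
0 [0. 0.]
4 [1.4 1.3]
8 [2.9 2.5]
12 [4.5 3.5]
16 [6.1 4.5]
20 [7.8 5.4]
24 [9.6 6.1]
28 [11.4  6.7]
32 [13.3  7.2]
36 [15.1  7.5]
40 [17.   7.7]
44 [18.9  7.8]
48 [20.8  7.7]
52 [22.7  7.5]
56 [24.6  7.2]
60 [26.5  6.8]
64 [28.3  6.2]
68 [30.1  5.5]
72 [31.8  4.7]
76 [33.4  3.7]
80 [35.   2.7]
84 [36.5  1.5]
88 [38.   0.2]
92 [39.3 -1.1]
96 [40.5 -2.6]
100 [41.7 -4.1]
104 [42.7 -5.7]
108 [43.6 -7.4]
112 [44.4 -9.2]
116 [ 45.  -10.9]
120 [ 45.6 -12.8]
```

>>> drive_tool --pt "1.4 1.3 0 -4" --pt "2.9 2.5 0 -8" --pt "4.5 3.5 0 -12" --pt "5.3 4 0 -14" --pt "6.1 4.5 0 -16" --pt "7 5 0 -18" --pt "7.8 5.4 0 -20" --pt "8.7 5.8 0 -22" --pt "9.6 6.1 0 -24" --pt "9.6 6.1 0 -24"

```text
time_s: 10.25
ee_pos: [641.9, -93.8, 62.4]
tcp_rot: [3.141, 0.001, 2.724]
wrist_force: [0.6, 0.3, 0.3]
finger_gap: -0.0
grasp_force: 0.0
```

```bash
python3 - <<'E'
from h import *
im=manip.get_image("top");cv2.imwrite("pics/t1.png",cv2.convertScaleAbs(cv2.resize(im[165:285,320:440],None,fx=5,fy=5,interpolation=cv2.INTER_CUBIC),alpha=1.6))
E
```

```text
(no output)
```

View pics/t1.png

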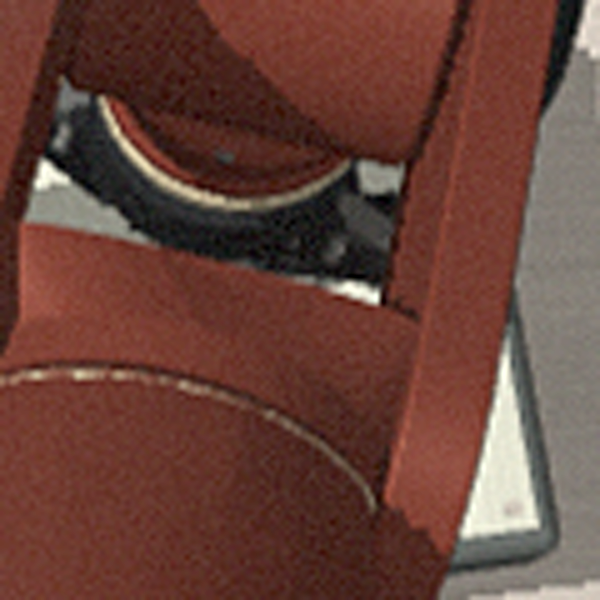

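The arm hides the dial from the top camera. The force went to zero, which fits the first click having jumped. Next, on to 52°.

>>> drive_tool --pt "1.8 0.6 0 -4" --pt "3.7 1.1 0 -8" --pt "4.6 1.3 0 -10" --pt "5.5 1.4 0 -12" --pt "6.5 1.5 0 -14" --pt "7.4 1.6 0 -16" --pt "9.3 1.7 0 -20" --pt "11.2 1.6 0 -24" --pt "13.1 1.4 0 -28" --pt "13.1 1.4 0 -28"

```text
time_s: 11.55
ee_pos: [655.1, -92.5, 62.4]
tcp_rot: [3.141, 0.001, 2.237]
wrist_force: [-0.4, 0.3, 0.1]
finger_gap: -0.1
grasp_force: 0.0
```

```bash
python3 - <<'E'
from h import *
im=manip.get_image("scene");cv2.imwrite("pics/s1.png",cv2.convertScaleAbs(cv2.resize(im[210:320,210:330],None,fx=5,fy=5,interpolation=cv2.INTER_CUBIC),alpha=1.6))
E
```

```text
(no output)
```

View pics/s1.png

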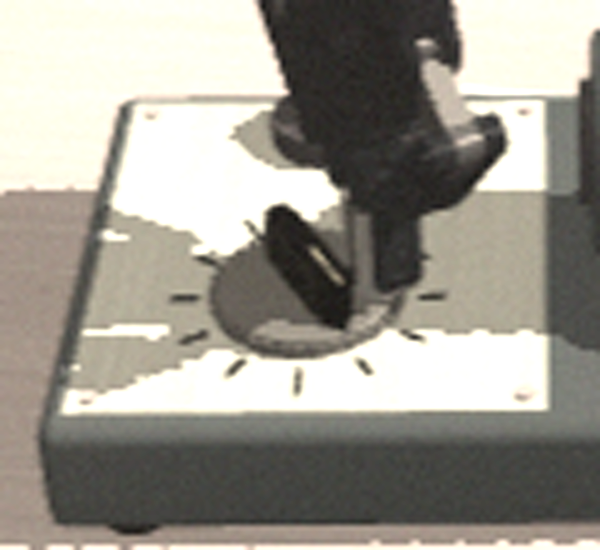

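The scene view shows the nose on the tick at (363,366), one before the +x tick at (297,380), so exactly two clicks are done. Now the third.

>>> drive_tool --pt "1.9 -0.3 0 -4" --pt "3.8 -0.7 0 -8" --pt "5.6 -1.3 0 -12" --pt "7.4 -2 0 -16" --pt "8.3 -2.4 0 -18" --pt "9.1 -2.8 0 -20" --pt "10.7 -3.8 0 -24" --pt "12.3 -4.8 0 -28" --pt "13.1 -5.4 0 -30" --pt "13.1 -5.4 0 -30"

```text
time_s: 12.85
ee_pos: [667.9, -98.0, 62.4]
tcp_rot: [3.141, 0.0, 1.713]
wrist_force: [0.4, -1.2, -0.1]
finger_gap: -0.2
grasp_force: 0.0
```

>>> drive_tool --pt "1.5 -1.3 0 -4" --pt "2.9 -2.6 0 -8" --pt "4.1 -4 0 -12" --pt "5.3 -5.5 0 -16" --pt "6.4 -7 0 -20" --pt "6.9 -7.8 0 -22" --pt "7.4 -8.7 0 -24" --pt "7.8 -9.5 0 -26" --pt "7.8 -9.5 0 -26" --pt "7.8 -9.5 0 -26"

```text
time_s: 14.1
ee_pos: [675.7, -107.9, 62.3]
tcp_rot: [3.141, 0.0, 1.258]
wrist_force: [0.3, 0.5, 0.0]
finger_gap: -0.1
grasp_force: 0.0
```

```bash
python3 - <<'E'
from h import *
im=manip.get_image("scene");cv2.imwrite("pics/s2.png",cv2.convertScaleAbs(cv2.resize(im[210:320,210:330],None,fx=5,fy=5,interpolation=cv2.INTER_CUBIC),alpha=1.6))
E
```

```text
(no output)
```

View pics/s2.png

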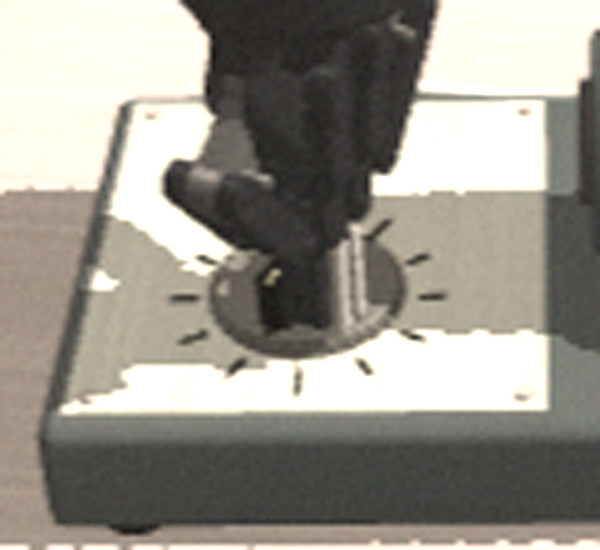

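The nose seems to be past +x, but the finger hides part of it. I'll back off, rise and check from above with the wrist camera.

>>> drive_tool --pt "1 5 0 0" --pt "2 10 0 0" --pt "2 10 0 0" --pt "2 10 40 0" --pt "2 10 80 0" --pt "0 5 130 0" --pt "-10 -20 134 0" --pt "-30 -50 134 0" --pt "-40 -60 134 0" --pt "-40 -60 134 0"

```text
time_s: 15.4
ee_pos: [635.1, -167.5, 196.1]
tcp_rot: [-3.141, -0.0, 1.257]
wrist_force: [-0.3, 0.0, -0.4]
finger_gap: -0.0
grasp_force: 0.0
```

```bash
python3 - <<'E'
from h import *
s=manip.observe();print(s['ee_pos'],s['tcp_rot'])
im=manip.get_image("wrist");np.save("p4.npy",[s['ee_pos'],s['tcp_rot']])
cv2.imwrite("pics/w4.png",im)
E
```

```text
[ 635.11221137 -167.5402731   196.05190017] [-3.14121815e+00 -4.87700585e-04  1.25713228e+00]
```

View pics/w4.png

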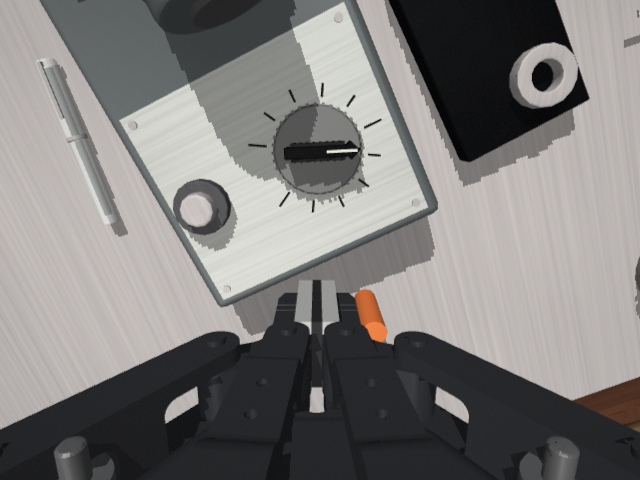

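The nose sits on the tick at (374,155), the seventh (index 6) counting clockwise from (248,145). It started at index 2, so that is exactly four clicks. Now the button, whose top is at (197,208).

```bash
python3 - <<'E'
from h import *
P=np.load("p4.npy");P2=np.load("p2.npy")
for z in (60,65,70,75): print(z,ray("wrist",197,209,z,P).round(1),ray("top",382,260.5,z).round(1))
E
```

```text
60 [ 556.7 -132.1   60. ] [ 560.7 -131.9   60. ]
65 [ 558.5 -131.6   65. ] [ 560.  -131.3   65. ]
70 [ 560.3 -131.2   70. ] [ 559.4 -130.7   70. ]
75 [ 562.  -130.7   75. ] [ 558.8 -130.1   75. ]
```

>>> drive_tool --pt "-20 10 0 0" --pt "-50 25 0 0" --pt "-75 36 0 0" --pt "-75 36 0 0" --pt "-75 36 -20 0" --pt "-75 36 -50 0" --pt "-75 36 -80 0" --pt "-75 36 -101 0" --pt "-75 36 -101 0" --pt "-75 36 -101 0"

```text
time_s: 16.7
ee_pos: [561.5, -131.6, 96.1]
tcp_rot: [3.14, 0.0, 1.258]
wrist_force: [-0.7, 0.1, 0.6]
finger_gap: -0.1
grasp_force: 0.0
```

>>> drive_tool --pt "-2 0 -10 0" --pt "-2 0 -18 0" --pt "-2 0 -22 0" --pt "-2 0 -24 0" --pt "-2 0 -26 0" --pt "-2 0 -27 0" --pt "-2 0 -28 0" --pt "-2 0 -29 0" --pt "-2 0 -30 0" --pt "-2 0 -30 0"

```text
time_s: 17.95
ee_pos: [558.7, -131.4, 66.9]
tcp_rot: [-3.141, 0.0, 1.258]
wrist_force: [-7.1, 2.1, 12.4]
finger_gap: 0.1
grasp_force: 5.9
```

>>> drive_tool --pt "0 0 1 0" --pt "0 0 2 0" --pt "0 0 2 0" --pt "0 0 2 0" --pt "0 0 2 0" --pt "0 0 2 0" --pt "0 0 2 0" --pt "0 0 2 0" --pt "0 0 2 0" --pt "0 0 2 0"

```text
time_s: 19.2
ee_pos: [558.6, -131.4, 67.3]
tcp_rot: [3.141, -0.0, 1.258]
wrist_force: [-2.6, 0.4, 4.8]
finger_gap: 0.1
grasp_force: 2.3
```

>>> drive_tool --pt "0 0 1 0" --pt "0 0 2 0" --pt "0 0 2 0" --pt "0 0 2 0" --pt "0 0 2 0" --pt "0 0 2 0" --pt "0 0 2 0" --pt "0 0 2 0" --pt "0 0 2 0" --pt "0 0 2 0"

```text
time_s: 20.45
ee_pos: [558.6, -131.3, 69.3]
tcp_rot: [3.141, -0.0, 1.258]
wrist_force: [-1.8, -0.2, 3.6]
finger_gap: 0.0
grasp_force: 1.7
```

The force follows the button spring: a hard stop at 66.9, then 4.8 N and 3.6 N on the way back. So it was fully in. I'll raise the hand and move it away.

>>> drive_tool --pt "0 0 3 0" --pt "0 0 10 0" --pt "0 0 40 0" --pt "0 0 80 0" --pt "0 0 120 0" --pt "-30 20 140 0" --pt "-60 50 150 0" --pt "-90 100 160 0" --pt "-100 130 160 0" --pt "-100 150 160 0"

```text
time_s: 21.7
ee_pos: [457.7, 19.9, 229.6]
tcp_rot: [3.141, -0.0, 1.259]
wrist_force: [-1.0, -0.3, 0.7]
finger_gap: -0.1
grasp_force: 0.0
```

>>> drive_tool --pt "-20 40 0 0" --pt "-40 80 0 0" --pt "-60 120 0 0" --pt "-80 160 0 0" --pt "-100 200 0 0" --pt "-120 240 0 0" --pt "-120 260 0 0" --pt "-120 260 0 0" --pt "-120 260 0 0" --pt "-120 260 0 0"

```text
time_s: 22.95
ee_pos: [338.8, 277.9, 229.2]
tcp_rot: [3.142, 0.0, 1.257]
wrist_force: [0.2, 0.2, 0.6]
finger_gap: 0.1
grasp_force: 0.0
```

```bash
python3 - <<'E'
from h import *
s=manip.observe();print(s['ee_pos'],s['wrist_force'])
im=manip.get_image("top");cv2.imwrite("pics/t9.png",cv2.convertScaleAbs(cv2.resize(im[80:340,240:500],None,fx=2.3,fy=2.3,interpolation=cv2.INTER_CUBIC),alpha=1.5))
E
```

```text
[338.81438746 277.86343119 229.23265771] [0.20949751 0.21539182 0.60336306]
```

View pics/t9.png

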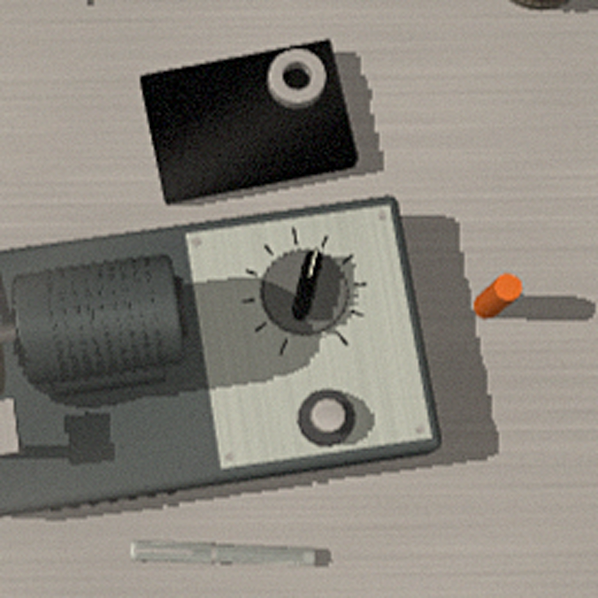

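The final view shows the nose on the tick at (325,242), one past the +x tick at (294,236). The button is out at (328,415), and the pen, blank and gauge look undisturbed.

```bash
python3 -c "
from station import manip
print(manip.sign_off())"
```

```text
the job is handed in; nothing more can be done
None
```

I pushed the dial exactly four clicks clockwise and pressed the start button fully in. It sprang back and the hand is clear; the job is handed in, but the sign-off returned no verdict.

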